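# Guard the finished part and turn its status plate to green

### The arm

A 7-joint arm with a two-finger parallel gripper is mounted at the origin on the work surface. World frame = base frame: x ahead of the robot, y to its left, z up, the work surface at z = 0. Lengths are in m, angles in rad, forces in N, time in s.
With the tool pointing down it reaches from about 0.4 to 0.85 m from the base axis. Payload 4.4 kg.
Tool frame: the origin (TCP) lies between the finger pads; the fingertips stand 19 mm ahead of it and the grasp point (between the pads) is the TCP (robot.tip_extent is the distance from the TCP to the fingertips, in m); z points along the fingers, y is the line along which they close (so a half turn about z gives the same grasp; the last joint's range is limited). The gripper opens to 94 mm and grips with 3 to 60 N. Pads are 16 mm wide; open, the fingers measure 119 mm over their backs; the gripper's body (75 mm by 177 mm) begins 78 mm behind the grasp point.
Start: joints at [1.203, 0.628, 0.038, 1.517, -0.027, 0.996, -0.02], TCP at [0.193, -0.621, 0.224] pointing down, gripper open.
Joint ranges: [-3.06, 3.06], [-0.37, 2.12], [-1.25, 1.32], [0.18, 2.47], [-1.1, 4.24], [0.23, 1.98], [-2.94, 2.94]. Speed limits (rad/s): [2.57, 2.57, 3.14, 3.14, 3.14, 3.14, 3.14].

### API

Orientations are given as [roll, pitch, yaw] about the fixed x, y, z axes, in that order (R = Rz(yaw) Ry(pitch) Rx(roll)).
In Python, from cell import robot, ik, optics, workorder, models gives the robot as it stands. Calls block until the motion is done:
- robot.movep(position, orientation): joint-space move of the TCP to a pose.
- robot.move_straight(position, attitude=None, vel=0.15, contact_N=None): straight line of the TCP; attitude=None keeps the orientation; vel is the mean speed in m/s. With contact_N (N) it stops when the force on the tool has changed by that much, and returns True; else False.
- robot.set_joints(angles): joint-space move.
- robot.let_go() and robot.grab(grip_force=None): open the fingers fully, or close them until they stop; grip_force is the grip in N (None keeps the last).
- robot.pause(seconds).
- ik(position, orientation): joint angles nearest the present ones, or None.
- optics.capture(name): name is "scene" or "top" or "wrist"; returns (picture, depth): 480x640x3 uint8, blue, green, red; 480x640 float32, m along the optical axis (not along the pixel's ray), 0 where there is no reading.
- optics.calibration(name): a dict with "K" (3x3 intrinsics, pixels), "k1" (the pictures are not rectified: a ray, as slopes to the right and down, at radius r is drawn at 1 + k1 r^2 times it, then the intrinsics apply), "rvec" (rotation vector, rad) and "tvec" (3), from world to camera coordinates, as OpenCV has them; the wrist camera has in their place "tool_from_camera" (4x4, takes a point from camera to tool coordinates, whose origin is the TCP and whose axes are the flange's). Camera axes: x right, y down, z forward; pixel columns grow to the right and rows downward; lengths in m; the calibration is good to about 2 mm. A picture is of the moment at which its call begins: read the wrist's pose just before it. calibration takes no time and is no camera call.
A pose or a line that the arm cannot do raises robot.PlanningError and nothing moves.
- workorder.hand_in(): hands the job in; it is judged then, once.
Trained networks look in the newest picture that a camera, given by its name, has taken for a name from the list of things; names that differ only in an ending like _2 or _b are one class to them, and where a whole thing is asked for, a point or a joint stands for the part that bears it (a point fixed in the world has none). Each returns a list of dicts, best first, with "p" (0 to 1); they miss things now and then, are a little off and sometimes report something else, mostly with a low value. They report only what shows in the picture. A call takes as long as a camera call. They do not tell look-alikes from the thing itself.
- models.spot_in(camera, target): "position" ([row, column] in pixels, amid what is visible of it).
- models.spot_point(camera, target): "position" ([row, column] in pixels: a listed point, or the origin of a listed thing).
Readings, each from a call of its own:
- robot.current_clock(): time.
- robot.current_joint_pos(): joint angles.
- robot.current_joint_vel(): joint speeds.
- robot.current_effort(): joint torques, N m.
- robot.current_position(): TCP position.
- robot.current_tool_rot(): TCP orientation.
- robot.current_force(): force on the tool from outside, world axes, zero at the start.
- robot.current_ft_torque(): the same for the moment, N m.
- robot.current_width(): finger opening in m.
- robot.current_finger_force(): force on a finger pad.
Only numpy, scipy, OpenCV 4.12 (cv2) and the standard library are available. Lean on these libraries where they do the work, as an engineer would, in place of code of your own. Each camera call takes 0.05 s, during which the arm holds its last target. There are 200 camera calls.

### The job

The turned steel part on the work rest is finished. Put the orange guard cap squarely on its top and press it straight down until it sits fully home and all its clips have snapped under the rim; only then take the status plate off the hook of its stand, turn it round and hang it back on the same hook so that its green face with the white ring points outward, away from the post. Let go of everything, leave the plate hanging still, keep the part standing on its rest, and do not disturb the capped part, the black handpiece or the green tool bin.

Things in the scene. Friction and masses are not known exactly. Their poses are not given: they have to be found in the camera images.
- cap_knob (a point): Orange plastic guard cap, loose and upright on the bench, 87 mm across, 64 mm tall, 85 g. The point is the centre of its round upright pull knob (32 mm diameter, reaching 17 mm above and below the point); z up. The disc's flat top, 81 mm in diameter, is 17 mm below the point, the skirt's lower edge 47 mm below.
- cap_ceiling (a point): The cap's inner ceiling, which comes to rest on the part's face; on the cap's axis, 23 mm below cap_knob. Three black sprung clip arms hang around it; their noses meet the part's rim with the ceiling about 12 mm above the face, need about 8 to 15 N straight down in all to pass it, and then catch under it.
- part_face (a point): Turned round steel part, loose but heavy (2.3 kg), standing on the work rest, 111 mm tall, up to 74 mm in diameter. The point is the centre of its flat top face, z up. Tapered rim: 62 mm diameter at the face, 72 mm from 9 to 13 mm below it, then a 58 mm neck. Cap fully home: cap_ceiling on this point, at any yaw.
- rest: Round work rest of steel and wood with a rubber pad, fixed to the bench, 170 mm in diameter, 30 mm high. Origin at the centre of its underside.
- plate_eye (a point): Status plate, 120 mm wide (y), 170 tall (z), 10 thick (x), 0.22 kg: green with white ring towards its own +x, red with white cross towards -x (edges show both). Window for the hook 50 mm wide, 42 high in the middle, its roof falling 25 deg to both sides of a middle peak. The point is 4.4 mm below that peak, on the bar axis when hung; 126 mm above the lower edge. Hung red outward at first.
- plate_grip (a point): The same plate, same axes: centre of its solid top bar, 34 mm above plate_eye, 10 mm below the top edge; 10 mm thick, to be pinched from above across its faces. When the plate hangs, post and hook tip both stay at least 20 mm below this point.
- hook_seat (a point): Hook of the status stand: a level round steel bar, 8 mm diameter, 210 mm above the bench. The point lies on its axis midway along; x points outward from post to tip, z up. It is straight from the post (x = -45 mm) to x = 28; there it turns up into a tip, outermost surface x = 40, top 14 mm above the bar's axis. The plate may hang anywhere between.
- hook_post (a point): Point on the axis of the fixed stand's post at bar height, 45 mm behind hook_seat, same axes. The post is 18 mm in diameter and ends 4 mm above the bar's axis; its round grey foot is 116 mm in diameter, 34 mm high, centred under the post.
- done_part: Bystander: a second part of the same kind with its orange cap already on, 151 mm tall, 87 mm across, standing loose on the bench. Origin at the centre of its underside.
- handpiece: Bystander: black deburring handpiece lying on the bench, 178 mm long along its x, 26 mm thick. Origin on its underside, near the middle.
- tool_bin: Bystander: green open bin with hand tools, 100 x 150 mm, tools up to 85 mm high. Origin at the centre of its underside.
There are look-alikes about, which are no part of the job. What is shaped like the part that bears part_face but yellow is not meant.

How it is judged:
By the outcome, as a careful person would: the job done as asked, in the order asked, and still so for the second after the job is handed in, with the robot touching nothing.
It also fails if it takes over 72 s, if anything falls off the work surface, if the arm or the gripper's body presses on something with over 40 N, if the wrist force passes 120 N, or if a joint passes its speed limit or range.

## Working session

There is one attempt and no reset: what is moved stays moved. The work goes in short steps, each a Python script; the robot and the scene stay as the last script left them, time stands still between calls to the robot, and variables do not carry over. Pictures are saved under pics/ and viewed, at most 12 in all, crops included, and the job is handed in when it is done.

```bash
mkdir -p pics; ls
cat > h.py <<'E'
import numpy as np, cv2
from cell import robot, ik, optics, workorder, models
from scipy.spatial.transform import Rotation as R
def T_cam(name):
    c=optics.calibration(name)
    if name=="wrist":
        t=np.eye(4); t[:3,:3]=R.from_euler('xyz',robot.current_tool_rot()).as_matrix(); t[:3,3]=robot.current_position()
        return c,t@np.array(c["tool_from_camera"])
    w=np.eye(4); w[:3,:3]=cv2.Rodrigues(np.array(c["rvec"],float))[0]; w[:3,3]=np.ravel(c["tvec"])
    return c,np.linalg.inv(w)
def rays(c,rc):
    K=np.array(c["K"]); p=np.atleast_2d(rc)[:,::-1].astype(float).reshape(-1,1,2)
    return cv2.undistortPoints(p,K,np.array([c["k1"],0,0,0,0.])).reshape(-1,2)
def world(c,T,rc,d):
    u=rays(c,rc); d=np.ravel(d)[:,None]
    return (np.hstack([u,np.ones((len(u),1))])*d)@T[:3,:3].T+T[:3,3]
def at_z(c,T,rc,z):
    u=rays(c,rc); v=np.hstack([u,np.ones((len(u),1))])@T[:3,:3].T
    return T[:3,3]+v*((z-T[2,3])/v[:,2])[:,None]
def cloud(c,T,d):
    rc=np.argwhere(d>0); return rc,world(c,T,rc,d[d>0])
def project(c,T,P):
    w=np.linalg.inv(T); return cv2.projectPoints(np.atleast_2d(P).astype(float),cv2.Rodrigues(w[:3,:3])[0],w[:3,3],np.array(c["K"]),np.array([c["k1"],0,0,0,0.]))[0].reshape(-1,2)[:,::-1]
E
python3 - <<'E'
from h import *
for n in ("scene","top"):
    c,T=T_cam(n); im,d=optics.capture(n); cv2.imwrite(f"pics/{n}0.png",im); np.savez(f"{n}0.npz",im=im,d=d)
    print(n,T[:3,3].round(3),T[:3,2].round(2),(d>0).mean())
    for t in ["cap_knob","part_face","rest","plate_eye","plate_grip","hook_seat","hook_post","done_part","handpiece","tool_bin"]:
        for r in models.spot_point(n,t)[:4]:
            rc=np.array(r["position"]); i=tuple(np.clip(rc.round().astype(int),0,[479,639])); print(t,round(r["p"],2),rc.round(1),world(c,T,rc,d[i]).round(3)[0] if d[i]>0 else None)
print(robot.current_clock(),robot.current_tool_rot(),optics.calibration("wrist")["tool_from_camera"])
E
```

```text
pics
scene [ 1.472 -0.161  0.782] [-0.82  0.14 -0.55] 0.9960481770833334
cap_knob 0.91 [265.1 304.1] [ 0.472 -0.021  0.05 ]
part_face 0.87 [187.8 406.4] [0.25  0.273 0.108]
part_face 0.83 [209.4 430.4] [0.412 0.279 0.137]
rest 0.69 [267.3 424.1] [0.485 0.255 0.028]
rest 0.43 [338.1 333. ] [ 0.817 -0.021  0.152]
plate_eye 0.69 [217.8 155. ] [ 0.505 -0.318  0.213]
plate_grip 0.73 [201.9 149.6] [ 0.506 -0.323  0.25 ]
plate_grip 0.25 [220.3 151.5] [ 0.506 -0.325  0.209]
hook_seat 0.83 [223.2 152.9] [ 0.542 -0.317  0.223]
hook_post 0.92 [208.5 152.4] [ 0.507 -0.32   0.235]
hook_post 0.51 [388.4 165.4] [ 0.791 -0.298  0.049]
done_part 0.85 [398.2 324.2] [ 0.844 -0.037  0.043]
done_part 0.27 [271.5 304.5] [ 0.473 -0.02   0.032]
handpiece 0.64 [340.4 335.5] [ 0.819 -0.017  0.149]
top [ 0.386 -0.008  1.142] [ 0.15  0.02 -0.99] 0.9960904947916667
cap_knob 0.73 [278.1 332.6] [ 0.448 -0.006  0.067]
part_face 0.86 [356.6 207.3] [0.266 0.275 0.11 ]
rest 0.72 [282.9 226.9] [0.433 0.239 0.098]
plate_eye 0.79 [252.3 479.9] [ 0.492 -0.304  0.236]
plate_eye 0.56 [277.9 209.6] [0.442 0.268 0.141]
plate_grip 0.7 [277.9 206.1] [0.442 0.276 0.14 ]
plate_grip 0.66 [246.2 491.9] [ 0.502 -0.323  0.256]
plate_grip 0.37 [249.  482.6] [ 0.496 -0.304  0.255]
hook_seat 0.68 [248.6 485.5] [ 0.497 -0.31   0.254]
hook_post 0.94 [267.8 484.6] [ 0.463 -0.321  0.212]
done_part 0.56 [143.5 338.6] [ 0.77  -0.019  0.099]
handpiece 0.88 [197.3 325.3] [0.656 0.014 0.02 ]
handpiece 0.61 [145.  341.9] [ 0.768 -0.027  0.094]
tool_bin 0.62 [168.1 447.3] [ 0.733 -0.298  0.025]
1.1 [-3.14156786e+00 -3.21240285e-06  3.01783251e-01] [[-2.57765284e-05 -9.68313385e-01 -2.49738240e-01  7.28283511e-02]
 [ 9.99999883e-01 -1.45344072e-04  4.60330324e-04 -2.06873204e-04]
 [-4.82041987e-04 -2.49738199e-01  9.68313276e-01 -1.59248391e-01]
 [ 0.00000000e+00  0.00000000e+00  0.00000000e+00  1.00000000e+00]]
```

View pics/scene0.png

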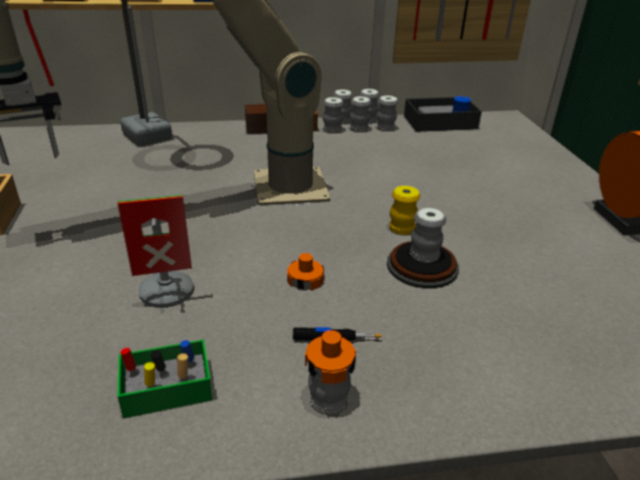

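View pics/top0.png

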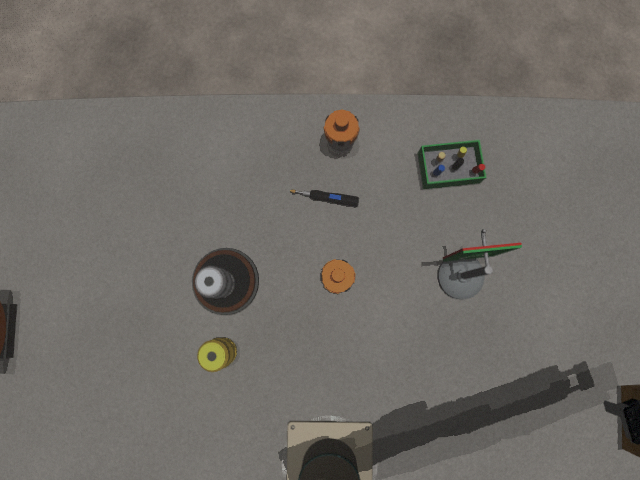

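Scene picture: the loose cap is at (row 268, col 305). The part could be the steel one on the rest (218,430), the yellow look-alike (190,405), the capped done_part (345,330) or the steel parts behind the base (105,360). By the description I choose the loose cap and the steel part on the rest. The plate on the stand (235,155) shows its red face outward.

```bash
cat >> h.py <<'E'
def circ(P,r):
    from scipy.optimize import least_squares
    h=cv2.convexHull(P[:,:2].astype(np.float32)).reshape(-1,2).astype(float)
    s=least_squares(lambda q:np.hypot(*(h-q[:2]).T)-q[2],[*h.mean(0),r],loss='soft_l1',f_scale=.001); return s.x
def near(P,x,y,r,z0,z1): return P[(np.hypot(P[:,0]-x,P[:,1]-y)<r)&(P[:,2]>z0)&(P[:,2]<z1)]
E
python3 - <<'E'
from h import *
for n in ("top","scene"):
    c,T=T_cam(n); z=np.load(n+"0.npz"); im,d=z["im"],z["d"]; rc,P=cloud(c,T,d)
    for nm,a in dict(knob=(.455,-.015,.06,.056,.075),disc=(.455,-.015,.07,.04,.053),face=(.43,.27,.07,.130,.155)).items():
        Q=near(P,*a)
        if len(Q)>5: print(n,nm,len(Q),np.median(Q[:,2]).round(4),circ(Q,.03).round(4))
    Q=near(P,.5,-.31,.12,.226,.275); 
    if len(Q)>5:
        m=Q[:,:2].mean(0); w,v=np.linalg.eigh(np.cov(Q[:,:2].T)); print(n,"plate",len(Q),m,v[:,1],np.degrees(np.arctan2(v[1,1],v[0,1])),np.sqrt(w),Q.min(0),Q.max(0))
    Q=near(P,.46,-.31,.08,.018,.045)
    if len(Q)>5: print(n,"foot",len(Q),np.median(Q[:,2]),circ(Q,.058))
z=np.load("top0.npz"); s=z["im"]
cv2.imwrite("pics/crop1.png",np.hstack([cv2.resize(s[230:310,420:540],None,fx=4,fy=4,interpolation=2),cv2.resize(np.load("scene0.npz")["im"][180:260,370:440],(320,320),interpolation=2)])[:,:800])
E
```

```text
top knob 137 0.0646 [ 0.4561 -0.0183  0.015 ]
top face 785 0.1412 [0.4339 0.2692 0.0358]
top plate 388 [ 0.49821185 -0.32013823] [-0.09858522  0.99512861] 95.65770678943056 [0.00329067 0.03632075] [ 0.48828618 -0.38262099  0.2262128 ] [ 0.50919565 -0.2633978   0.25988681]
top foot 1073 0.023969334462031977 [ 0.45788984 -0.32636255  0.0522269 ]
scene knob 118 0.0615 [ 0.4585 -0.0164  0.0163]
scene disc 65 0.0467 [ 0.4606 -0.0171  0.015 ]
scene face 448 0.1383 [0.4376 0.27   0.0353]
scene plate 976 [ 0.50426172 -0.32266564] [-0.09821107  0.99516561] 95.63616547606244 [0.00289799 0.03484286] [ 0.48854915 -0.38187994  0.22602868] [ 0.51432675 -0.26108543  0.25545832]
scene foot 951 0.022210943803706917 [ 0.46384818 -0.32493286  0.0497978 ]
```

View pics/crop1.png

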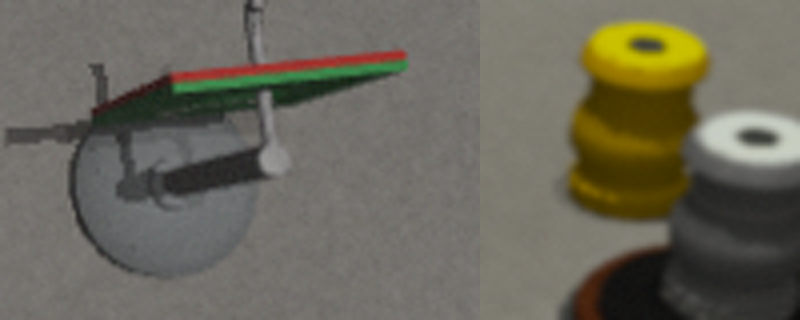

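The crop confirms the plain steel part on the rest (white top, black/red pad), with the yellow one being separate. The plate's red face points outward. Next I take wrist close-ups over the plate, the cap and the part.

```bash
python3 - <<'E'
from h import *
pi=np.pi
for nm,p in dict(plate=(.505,-.32,.26),out=(.62,-.33,.36),cap=(.457,-.017,.06),part=(.436,.27,.17)).items():
    for y in (-84.4,95.6,0,180,60,-60):
        q=ik(p,[pi,0,np.radians(y)]); print(nm,y,None if q is None else np.round(q,2))
print(robot.current_clock())
def shot(n,p,y):
    robot.movep(p,[pi,0,np.radians(y)]); c,T=T_cam("wrist"); im,d=optics.capture("wrist")
    np.savez(f"w_{n}.npz",im=im,d=d,T=T); cv2.imwrite(f"pics/w_{n}.png",im); rc,P=cloud(c,T,d); return P
P=shot("plate",(.50,-.30,.40),-60); print(robot.current_clock())
Q=near(P,.5,-.31,.12,.245,.275); w,v=np.linalg.eigh(np.cov(Q[:,:2].T)); print(len(Q),Q.mean(0),np.median(Q[:,2]),v[:,1],np.sqrt(w),Q.min(0),Q.max(0))
P=shot("cap",(.457,-.017,.22),0); print(robot.current_clock())
for a in ((.457,-.017,.05,.056,.075),(.457,-.017,.07,.038,.054)):
    Q=near(P,*a); print(len(Q),np.median(Q[:,2]) if len(Q) else 0,circ(Q,.03) if len(Q)>5 else 0)
P=shot("part",(.436,.27,.32),0); print(robot.current_clock())
Q=near(P,.436,.27,.07,.134,.155); print(len(Q),np.median(Q[:,2]),circ(Q,.03), circ(Q[Q[:,2]>np.median(Q[:,2])-.002],.03))
E
python3 -c "
import cv2,numpy as np
cv2.imwrite('pics/m.png',cv2.resize(np.hstack([cv2.imread(f'pics/w_{n}.png') for n in('plate','cap','part')])[:,:],(800,200)) if 0 else np.vstack([cv2.imread('pics/w_plate.png')[:, :],]))"
```

```text
plate -84.4 [ 0.2   0.56  0.52  1.64 -0.31  1.03 -2.23]
plate 95.6 [ 0.73  0.53 -0.33  1.62  0.19  1.02  0.44]
plate 0 [ 0.45  0.52  0.1   1.63 -0.06  1.   -1.  ]
plate 180 [ 0.96  0.6  -0.74  1.61  0.44  1.1   1.68]
plate 60 [ 0.62  0.52 -0.17  1.62  0.1   1.01 -0.1 ]
plate -60 [ 0.27  0.54  0.4   1.63 -0.24  1.01 -1.88]
out -84.4 [ 0.21  0.66  0.5   1.15 -0.31  1.4  -2.37]
out 95.6 [ 0.6   0.64 -0.31  1.13  0.19  1.4   0.41]
out 0 [ 0.4   0.63  0.1   1.14 -0.06  1.38 -1.08]
out 180 [ 0.78  0.7  -0.72  1.13  0.44  1.46  1.71]
out 60 [ 0.52  0.63 -0.14  1.14  0.09  1.38 -0.14]
out -60 [ 0.26  0.65  0.39  1.15 -0.23  1.39 -2.  ]
cap -84.4 [-0.29  0.69  0.4   2.19 -0.71  0.39 -2.35]
cap 95.6 [ 0.1   0.66 -0.18  2.17  0.33  0.34 -0.26]
cap 0 [-0.1   0.66  0.1   2.18 -0.21  0.31 -1.39]
cap 180 [ 0.35  0.71 -0.55  2.17  0.82  0.48  0.72]
cap 60 [ 0.02  0.65 -0.07  2.18  0.14  0.32 -0.68]
cap -60 [-0.23  0.68  0.31  2.18 -0.57  0.36 -2.06]
part -84.4 [ 0.05  0.73 -1.06  1.94  0.78  0.96  1.85]
part 95.6 [-0.16  0.59 -0.67  1.94  0.51  0.79 -1.02]
part 0 [-0.41  0.52 -0.29  1.95  0.23  0.7  -2.41]
part 180 [-0.02  0.67 -0.92  1.94  0.69  0.89  0.27]
part 60 [-0.26  0.55 -0.52  1.94  0.39  0.74 -1.53]
part -60 [ 0.05  0.73 -1.06  1.94  0.78  0.96  2.27]
1.1
2.8917
1544 [ 0.50077632 -0.32432449  0.25300074] 0.2532111146058025 [-0.10275779  0.99470641] [0.00305443 0.03455519] [ 0.48917791 -0.38131614  0.24500821] [ 0.51123536 -0.26155766  0.25543325]
4.2167
857 0.0627949698561241 [ 0.45689853 -0.01619003  0.01556036]
79 0.04582341128796297 [ 0.45697832 -0.01604004  0.0156603 ]
5.4333
3381 0.14010844758699065 [0.4349375  0.27166173 0.0343184 ] [0.43493783 0.2717225  0.03208547]
```

View pics/w_plate.png

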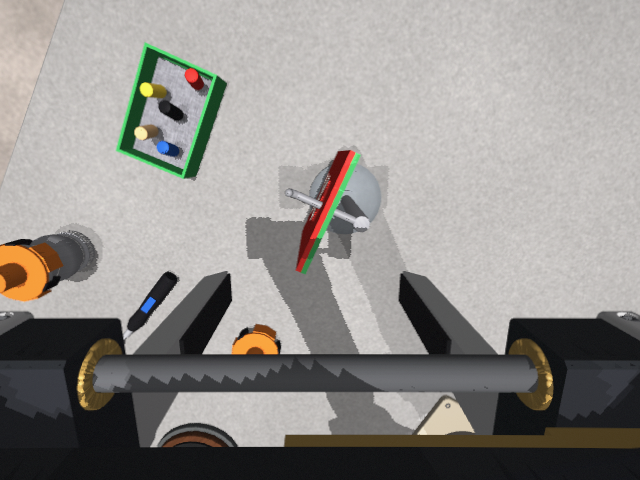

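View pics/w_part.png

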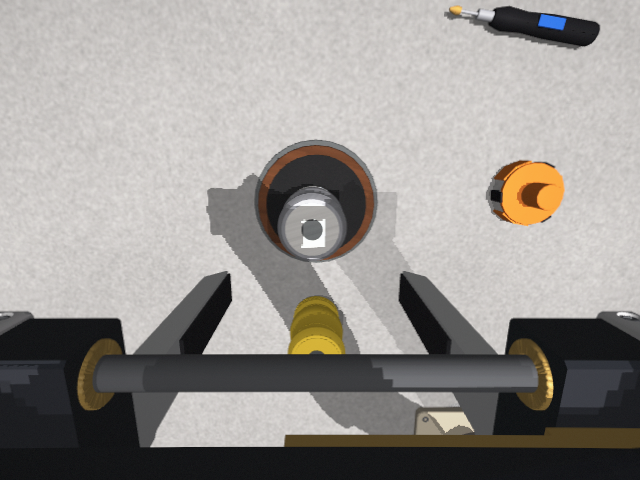

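Wrist views: the plate is edge-on at (210,328) with the hook running from (190,288) to (225,365). The part face is at (231,313) on the rest and the cap is at (192,528). Measurements agree to about 2 mm, so I grasp the cap now, using the same yaw and relative view as for the part so that bias cancels.

```bash
python3 - <<'E'
from h import *
pi=np.pi; o=[pi,0,0]; cx,cy=.4569,-.0162; fx,fy=.4349,.2717
robot.movep([cx,cy,.12],o); robot.move_straight([cx,cy,.054],vel=.1)
robot.grab(50); print("w",robot.current_width(),robot.current_position())
robot.move_straight([cx,cy,.25],vel=.2); print("w",robot.current_width(),robot.current_force())
robot.movep([fx,fy,.25],o); robot.move_straight([fx,fy,.205],vel=.1)
robot.pause(.3)
print(robot.current_position(),robot.current_force(),robot.current_clock())
c,T=T_cam("scene"); im,d=optics.capture("scene"); rc,P=cloud(c,T,d)
for nm,a in dict(knob=(.435,.27,.05,.205,.22),):pass
E
python3 - <<'E'
import sys; sys.path.insert(0,'.')
E
python3 - <<'E'
from h import *
im,d=optics.capture("scene"); c,T=T_cam("scene")
cv2.imwrite("pics/s1.png",np.hstack([cv2.resize(im[130:290,340:500],(600,600),interpolation=2)]))
E
```

```text
w 0.031292480106494484 [ 0.45688389 -0.01621579  0.05397672]
w 0.03098695598487607 [ 0.83307085 -1.43895355 -0.61496815]
[0.43516611 0.2718901  0.20550119] [ 0.33363112 -0.08538918 -0.2429134 ] 11.6917Traceback (most recent call last):
  File "<stdin>", line 10, in <module>
ValueError: too many values to unpack (expected 2)
```

View pics/s1.png

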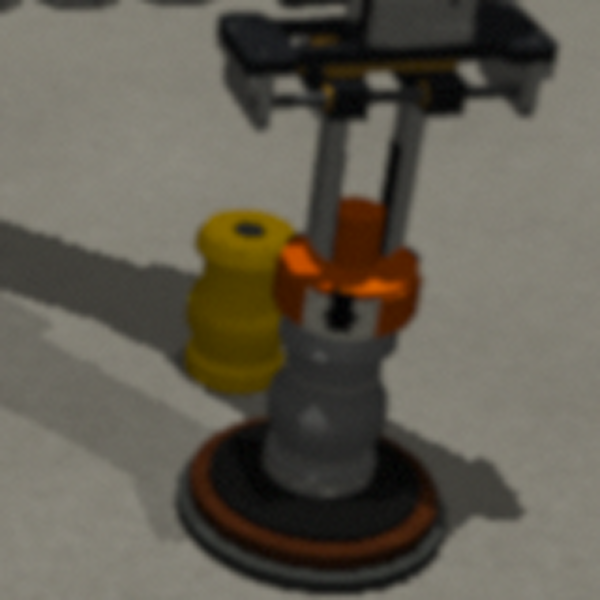

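The cap (orange, centred at about (285,347) in the crop) sits over the part's axis, which leans up to about (280,350). It is aligned, so I press.

Run:
```python
from h import *
fx,fy=.4349,.2717
robot.move_straight([fx,fy,.190],vel=.08); f0=robot.current_force()
for z in np.arange(.187,.164,-.0015):
    hit=robot.move_straight([fx,fy,z],vel=.02,contact_N=30)
    f=robot.current_force()-f0; print(round(z,4),robot.current_position().round(4),f.round(1),robot.current_ft_torque().round(2),round(robot.current_width(),4))
    if hit or (z<.174 and f[2]>22): print("stop",hit); break
print(robot.current_clock())
```

```text
0.187 [0.4349 0.2717 0.1871] [-0.4  0.5  0.5] [ 0.02 -0.04 -0.02] 0.0312
0.1855 [0.4349 0.2717 0.1855] [-0.3  1.   1.4] [ 0.   -0.02  0.02] 0.0313
0.184 [0.4348 0.2716 0.1839] [0.7 0.5 0.3] [ 0.06 -0.03  0.02] 0.0312
0.1825 [0.4348 0.2716 0.1824] [-0.3 -0.6 -0.1] [-0.06  0.05  0.01] 0.0312
0.181 [0.435  0.2715 0.181 ] [-0.7 -0.7  3.3] [-0.27  0.07 -0.01] 0.031
0.1795 [0.4352 0.2716 0.1799] [-1.1 -2.1  6.7] [-0.42  0.2  -0.01] 0.031
0.178 [0.4354 0.2717 0.1787] [-0.6 -1.7  9. ] [-0.53  0.37 -0.01] 0.0311
0.1765 [0.4351 0.2716 0.1768] [-0.6 -2.3  5.9] [-0.35  0.12 -0.1 ] 0.0308
0.175 [0.435  0.2717 0.1749] [ 0.3 -0.7  4.2] [-0.27 -0.02  0.05] 0.0312
0.1735 [0.435  0.2717 0.1734] [-0.1 -0.4  3.3] [-0.18 -0.06  0.04] 0.0313
0.172 [0.4345 0.2719 0.1716] [-0.2  0.3  1.3] [ 0.11 -0.02  0.02] 0.0311
0.1705 [0.4348 0.272  0.171 ] [-1.8 -0.5  7.2] [-0.15  0.3   0.01] 0.0312
0.169 [0.4349 0.272  0.1709] [-3.8 -2.4 19.8] [-0.63  1.06  0.02] 0.0312
0.1675 [0.4349 0.2721 0.1709] [-8.  -4.6 32.3] [-1.08  1.7   0.06] 0.0311
stop False
15.675
```

A hard stop at 0.1709 matches fully home (0.171), and the clip force passed its peak and dropped. I release, back off and verify, then view the plate along its own axis.

Run:
```python
from h import *
pi=np.pi; fx,fy=.4349,.2720
robot.move_straight([fx,fy,.171],vel=.05); robot.let_go(); robot.move_straight([fx,fy,.30],vel=.2)
robot.movep([fx,fy,.36],[pi,0,0])
c,T=T_cam("wrist"); im,d=optics.capture("wrist"); rc,P=cloud(c,T,d)
K=near(P,fx,fy,.07,.17,.20); D=near(P,fx,fy,.07,.152,.169); print("knob",len(K),np.median(K[:,2]),circ(K,.016),"disc",len(D),np.percentile(D[:,2],[5,25,50,75,95]),circ(D,.04))
A=np.c_[D[:,:2]-[fx,fy],np.ones(len(D))]; m=D[:,2]>.160; print(np.linalg.lstsq(A[m],D[m,2],rcond=None)[0])
# plate: look twice, opposite yaw, from the grip yaw
for y,(px,py) in ((95.6,(.50,-.32)),):
    robot.movep([px,py,.37],[pi,0,np.radians(y)]); c,T=T_cam("wrist"); im,d=optics.capture("wrist")
    np.savez("w_plate2.npz",im=im,d=d,T=T); cv2.imwrite("pics/w_plate2.png",im); rc,P=cloud(c,T,d)
    Q=near(P,.5,-.32,.12,.245,.275); w,v=np.linalg.eigh(np.cov(Q[:,:2].T)); zt=np.median(Q[:,2]); t=Q[Q[:,2]>np.percentile(Q[:,2],60)]
    print(len(Q),Q.mean(0),zt,Q[:,2].max(),v[:,1],np.sqrt(w),cv2.minAreaRect(Q[:,:2].astype(np.float32)*1000),cv2.minAreaRect(t[:,:2].astype(np.float32)*1000))
    for t in ("plate_eye","plate_grip","hook_seat","hook_post"):
        for r in models.spot_point("wrist",t)[:2]:
            z={"plate_grip":.244}.get(t,.21); print(t,round(r["p"],2),np.round(r["position"],1),at_z(c,T,r["position"],z).round(4))
    for z in (.214,.210): pass
print(robot.current_clock())
im,d=optics.capture("scene"); cv2.imwrite("pics/s2.png",cv2.resize(im[130:290,340:500],(500,500),interpolation=2))
```

```text
knob 766 0.17971761099040381 [0.43492633 0.27265164 0.01560505] disc 64 [0.1528976  0.15647106 0.16097507 0.16425844 0.16828088] [0.43473988 0.27268019 0.01570944]
[0.04280211 0.00761447 0.16370427]
1616 [ 0.4990483  -0.31868581  0.2533233 ] 0.2533387473482025 0.2555466235320606 [-0.10300975  0.99468035] [0.00277755 0.03487102] ((499.4001770019531, -322.084716796875), (9.679849624633789, 120.42349243164062), 6.1911516189575195) ((499.3834228515625, -321.6590881347656), (9.654609680175781, 119.57540893554688), 6.174125671386719)
plate_grip 0.77 [244.4 316.4] [[ 0.5025 -0.3225  0.244 ]]
hook_seat 0.82 [234.5 317.2] [[ 0.5034 -0.3217  0.21  ]]
hook_post 0.8 [234.7 270.2] [[ 0.4586 -0.3263  0.21  ]]
20.85
```

View pics/w_plate2.png

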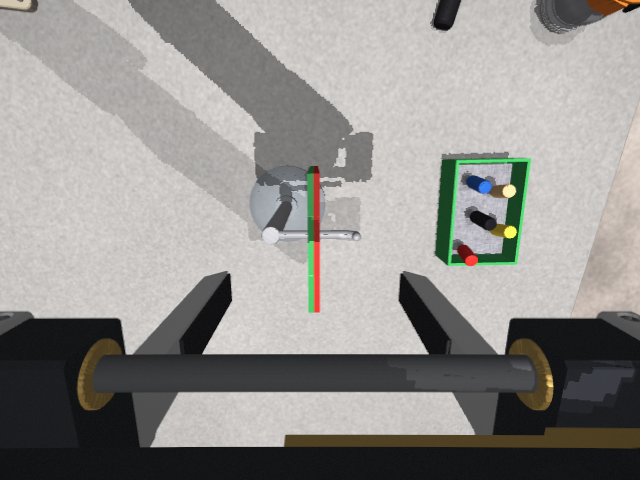

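View pics/s2.png

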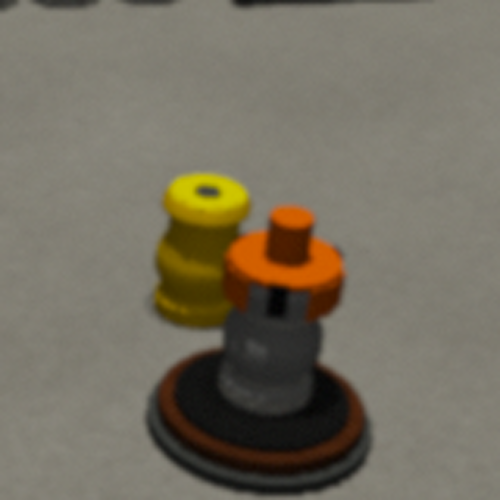

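Plate view: edge-on at (165–312,314), hook bar along row 235 from the post (235,270) to the tip (236,357), so plate centre and bar coincide. The crop of the scene shows the cap sitting level on the part, and its knob top at 0.181 after the known offset means fully home. Now I turn the plate.

```bash
cat > plate.py <<'E'
from h import *
pi=np.pi; A=np.radians(5.95); n=np.array([np.cos(A),np.sin(A)]); S=np.array([.5034,-.3217]); C=np.array([.4994,-.3221]); u0=(C-S)@n
def at(u,z): return [*(C+(u-u0)*n),z]
Y0=A+pi/2
E
python3 - <<'E'
from plate import *
robot.movep(at(u0,.32),[pi,0,Y0]); robot.move_straight(at(u0,.250),vel=.1,contact_N=8)
robot.grab(40); print(u0,robot.current_width(),robot.current_position(),robot.current_force())
print(robot.move_straight(at(u0,.271),vel=.06,contact_N=15),robot.current_force())
print(robot.move_straight(at(80/1e3,.271),vel=.08,contact_N=10),robot.current_force(),robot.current_width())
robot.move_straight(at(.13,.36),vel=.15)
robot.movep(at(.13,.36),[pi,0,Y0-pi/2]); robot.movep(at(.13,.36),[pi,0,Y0-pi])
robot.pause(.3)
c,T=T_cam("wrist"); im,d=optics.capture("wrist"); cv2.imwrite("pics/w_turn.png",im)
print(robot.current_position(),robot.current_joint_pos().round(2),robot.current_clock(),robot.current_width())
rc,P=cloud(c,T,d); t=at(.13,.36); Q=near(P,t[0],t[1],.09,.34,.375); print(len(Q),cv2.minAreaRect(Q[:,:2].astype(np.float32)*1000) if len(Q)>5 else 0,Q[:,2].max() if len(Q) else 0)
im,d=optics.capture("scene"); cv2.imwrite("pics/s3.png",im[100:400,20:420])
E
```

```text
-0.0040199151556519555 0.00976810402805677 [ 0.49943579 -0.32208456  0.24999289] [ 0.91375148  0.69175875 -0.39648242]
False [ 0.94513764  0.30758338 -2.31487604]
False [-1.23238831  0.11815192 -2.37666907] 0.009857233257480936
[ 0.63266977 -0.30827508  0.36002877] [ 0.02  0.76  0.91  1.15 -0.58  1.48 -2.21] 28.725 0.01002784516172213
5109 ((634.7092895507812, -308.34112548828125), (119.34281921386719, 33.514644622802734), 85.66056060791016) 0.3749861467172405
```

View pics/s3.png

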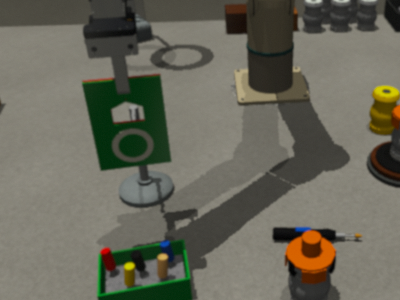

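The plate is held upright with its green face and white ring outward at crop (120,130). I hang it back now.

Run:
```python
from plate import *
robot.move_straight(at(.085,.300),vel=.15); robot.move_straight(at(.085,.271),vel=.1); robot.pause(.3)
print(robot.move_straight(at(-.002,.271),vel=.08,contact_N=8),robot.current_position(),robot.current_force())
print(robot.move_straight(at(-.002,.2505),vel=.04,contact_N=5),robot.current_position(),robot.current_force(),robot.current_width())
im,d=optics.capture("scene"); cv2.imwrite("pics/s4.png",cv2.resize(im[170:320,80:260],(720,600),interpolation=2)); print(robot.current_clock())
```

```text
False [ 0.50202541 -0.32169937  0.27089552] [ 0.39951299  0.27651834 -1.99411056]
True [ 0.50124866 -0.32160441  0.24998541] [-0.41274346 -0.42501116  3.97259706] 0.009404433070200037
31.975
```

View pics/s4.png

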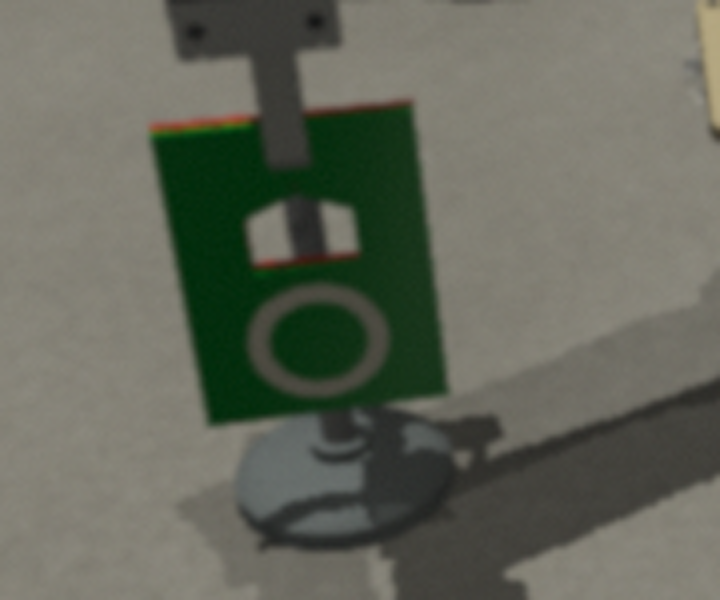

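The bar runs through the window's peak at (205,303) in the crop, with the green ring face outward and contact at the original height. I release and retract.

Run:
```python
from plate import *
p=robot.current_position(); robot.let_go(); robot.pause(.5)
robot.move_straight([p[0],p[1],.37],vel=.1); robot.pause(2)
Y=[]
for k in range(2):
    c,T=T_cam("wrist"); im,d=optics.capture("wrist"); rc,P=cloud(c,T,d)
    Q=near(P,p[0],p[1],.09,.245,.275); print(len(Q),np.median(Q[:,2]),cv2.minAreaRect(Q[:,:2].astype(np.float32)*1000)); robot.pause(.6)
robot.movep([.45,-.45,.40],[np.pi,0,Y0-np.pi]); print(robot.current_clock(),robot.current_width())
im,d=optics.capture("scene"); cv2.imwrite("pics/s5.png",im)
```

```text
1638 0.253490147070691 ((501.722412109375, -319.8680114746094), (9.700227737426758, 120.82945251464844), 6.132710933685303)
1646 0.2535371362627082 ((501.69586181640625, -319.7976989746094), (9.678317070007324, 120.91690826416016), 6.127702236175537)
39.0917 0.09410191103776266
```

View pics/s5.png

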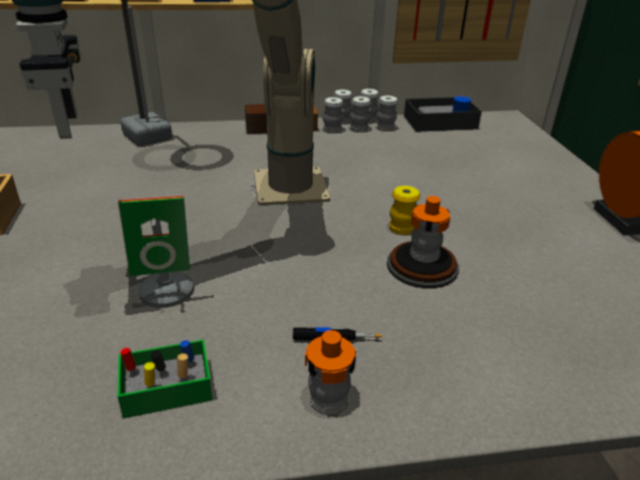

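The plate hangs still with its green face outward (240,158), and the capped part stands on its rest (235,428). The bystanders are where they were, so I hand in.

```bash
python3 -c "
from cell import workorder; print(workorder.hand_in())"
```

```text
the job is handed in; nothing more can be done
None
```

I handed the job in at about 39 s of the 72 s allowed: the cap sits fully home on the part, the plate hangs still on the same hook with its green face outward, and the arm is clear of everything; the hand-in gave no verdict.

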